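# Show a customer the turned mushroom in the keepsake box

## Task

A customer at the craft stall asks about the little turned wooden mushroom in the keepsake box. With your fingertips gently push the half-open lid fully open, back against its stop, then point at the mushroom from above: fingertips about a finger's breadth (2 to 3 cm) over the middle of its cap, and hold still there for at least two seconds and finish still pointing at it. Do not touch any of the three small pieces in the box, and leave the clock, goblet and salad bowl on the table where they stand.

Things in the scene. Friction and masses are not known exactly. Their poses are not given: they have to be found in the camera images.
- keepsake_box: Wooden box fixed to the table: 160 mm deep (x), 270 long (y), 62 high without lid, walls 8, floor 8. One row of three compartments along y (centres y = -85, 0, +85 mm; 79 x 144 mm inside), one small turned piece in each, in any order. Origin: centre of the underside, z up. The hinges are on the +x long side, to the robot's right or right rear; the -x side opens, to its left or front left.
- keepsake_lid (a joint): Angle of the box's lid, rad: 0 shut, 1.57 upright, 1.85 fully open against its stop, leaning back; starts half open (0.8 to 1.15). A flat wooden board, 165 mm from hinge line to free edge, 270 wide, 12 thick, about 0.2 kg, on stiff hinges: it stays where it is left; 2 to 4 N at its free edge moves it.
- hinge_mid (a point): Middle of the lid's hinge line, on the top of the box's +x wall, 62 mm above the table; it does not move. The hinge line runs along the box's y.
- lid_edge (a point): Middle of the lid's free edge, on the lid's inner (under) face, 165 mm from hinge_mid; it moves with the lid, up and over towards the hinge side as the lid opens.
- mushroom: The thing to point at: a small turned wooden mushroom ornament standing in one compartment, 46 mm high, round cap 48 mm across with a domed top, thinner stem, foot 35 mm. Origin: centre of its foot, on the box's inner floor; z up.
- mushroom_top (a point): Top of the mushroom's cap, on its axis, 46 mm above its foot, 54 mm above the table (8 mm below the box's rim); z up.
- napkin_ring: Turned wooden napkin ring standing on end in another compartment, 44 mm outer and 32 mm inner diameter, 30 mm high, open through the middle. Not to be touched. Origin: centre of the underside.
- egg_cup: Turned wooden egg cup in the remaining compartment, 47 mm across the open hollow cup, 46 mm high, on a stem and a 38 mm foot. Not to be touched. Origin: centre of the foot.
- mantel_clock: Arch-topped wooden mantel clock with a round dial facing the customer, 165 mm high, base 150 x 65 mm, standing off the box's opening side. Leave alone. Origin: centre of the underside; its dial faces its +x.
- goblet: Turned wooden goblet, 140 mm high, 70 mm across, beside the clock, on its robot side. Leave alone. Origin: centre of the foot.
- salad_bowl: Wooden salad bowl, 170 mm across, 60 mm high, behind the box's hinge side. Leave alone. Origin: centre of the underside.

How it is judged:
By the outcome, as a careful person would: the job done as asked, in the order asked, and still so for the second after the job is handed in, with the robot touching nothing.
It also fails if it takes over 45 s, if anything falls off the work surface, if the arm or the gripper's body presses on something with over 40 N, if the wrist force passes 120 N, or if a joint passes its speed limit or range.

## Robot

A 7-joint arm with a two-finger parallel gripper is mounted at the origin on the work surface. World frame = base frame: x ahead of the robot, y to its left, z up, the work surface at z = 0. Lengths are in m, angles in rad, forces in N, time in s.
With the tool pointing down it reaches from about 0.4 to 0.85 m from the base axis. Payload 10.4 kg.
Tool frame: the origin (TCP) lies midway between the tips of the shut fingers; the grasp point (between the pads) lies 19 mm behind it; z points along the fingers, y is the line along which they close (so a half turn about z gives the same grasp; the last joint's range is limited). The gripper opens to 87 mm and grips with 3 to 60 N. Pads are 19 mm wide; open, the fingers measure 117 mm over their backs; the gripper's body (75 mm by 190 mm) begins 51 mm behind the grasp point.
Start: joints at [-1.219, 0.332, -0.065, 1.46, 0.022, 1.35, -0.088], TCP at [0.229, 0.582, 0.202] pointing down, gripper open.
Joint ranges: [-2.6, 2.6], [-0.5, 2.12], [-1.47, 1.34], [0.16, 2.42], [-1.27, 4.41], [0.06, 2.06], [-2.6, 2.6]. Speed limits (rad/s): [2.22, 2.22, 2.79, 2.79, 3.14, 3.14, 3.14].

## Interface

Orientations are given as a unit quaternion [x, y, z, w].
In Python, from bench import observe, capture, sign_off gives the robot as it stands.
- The arm moves only by the tool jog_arm, never from a script. Its argument "increments" is a list of rows, each a list of 3 entries, a list of its own where there are three numbers: the finger opening in cm, from 0 to 8.7, then the shift along the tool's x, y, z in cm, then the turn, a rotation vector about the tool's x, y, z in degrees. A call has 1 to 12 rows; each row is the pose to reach, as a shift and turn from the pose commanded when the call began, along the tool's axes at that moment; what a row does not reach only later rows make up. A row lasts 1/10 s, in which the tool goes at most 50 mm and 8.59 degrees, less where a joint would pass 70% of its speed; a pose out of reach is approached as far as the arm can. A call with a gripper value outside its range is refused whole. The fingers move at their own pace and stop on an object; "newtons" is the grip in N (left out, the last holds). Time passes only in rows, so rows that repeat a pose let the fingers close. It gives the time, the measured TCP pose, the force, the opening and the grip force at its end, in the units of the state.
- observe(): the state, without advancing time (a new reading comes with each control period).
- capture(name): name is "scene" or "top"; returns a dict with "image" (384x512x3 uint8, red, green, blue), "fx", "fy", "cx", "cy" (pixels), "origin" and "orientation" of the camera in the world. Camera axes: x right, y up, looking along -z (the intrinsics and any distortion apply to the point x, -y, -z); pixel columns grow to the right and rows downward; lengths in m; the calibration is good to about 2 mm. A picture is of the moment at which its call begins. There is no depth.
- sign_off(): hands the job in; it is judged then, once.
The state is a dict: "clock": time; "q": joint angles; "qd": joint speeds; "effort": joint torques, N m; "position": TCP position; "ee_rot": TCP orientation; "contact_force": force on the tool from outside, world axes, zero at the start; "moment": the same for the moment, N m; "grip_width": finger opening in m; "finger_force": force on a finger pad.
Only numpy, scipy, OpenCV 4.12 (cv2) and the standard library are available. Lean on these libraries where they do the work, as an engineer would, in place of code of your own. Each camera call takes 0.05 s, during which the arm holds its last target. There are 200 camera calls.

## Working session

There is one attempt and no reset: what is moved stays moved. The work goes in short steps, Python scripts to look and compute and a tool call to move; the robot and the scene stay as the last step left them, time stands still between calls to the robot, and variables do not carry over. Pictures are saved under pics/ and viewed, at most 10 in all, crops included, and the job is handed in when it is done.

Besides the shell and the picture viewer there is one more tool, called after ">>>" as name(argument=value, ...) on one line, values as JSON. jog_arm: Moves the arm, as the interface text tells. Its arguments: {"type":"object","properties":{"increments":{"type":"array","items":{"type":"array"}},"newtons":{"type":"number"}},"required":["increments"]}

```bash
mkdir -p pics; python3 - <<'E'
from bench import observe,capture
import cv2,json
s=observe();print({k:s[k] for k in('clock','position','ee_rot','contact_force','grip_width')})
for n in('scene','top'):
    c=capture(n);cv2.imwrite(f'pics/{n}0.png',c['image'][:,:,::-1])
    print(n,{k:v for k,v in c.items() if k!='image'})
E
```

```text
{'clock': 0.0, 'position': array([0.22866113, 0.58121499, 0.2009518 ]), 'ee_rot': array([ 1.86297580e-01,  9.82493110e-01, -7.01026543e-04, -9.49717110e-05]), 'contact_force': array([-0.4642055 ,  0.14786198, -0.3340308 ]), 'grip_width': 0.08695418771601587}
scene {'fx': 378.84478196442154, 'fy': 378.84478196442154, 'cx': 259.0560076313386, 'cy': 189.09529771226684, 'origin': array([1.11522349, 0.3202418 , 0.69562405]), 'orientation': array([0.19199242, 0.32598634, 0.78320626, 0.49341643])}
top {'fx': 473.96876068861627, 'fy': 473.96876068861627, 'cx': 250.1465305551584, 'cy': 192.14125413700353, 'origin': array([0.31957466, 0.02465638, 1.32972345]), 'orientation': array([ 0.06713169, -0.07021719, -0.70066317,  0.70684794])}
```

View pics/scene0.png

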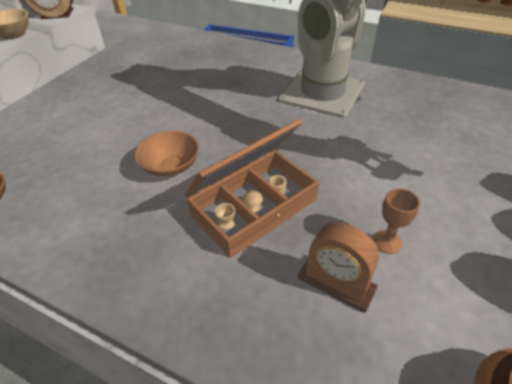

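View pics/top0.png

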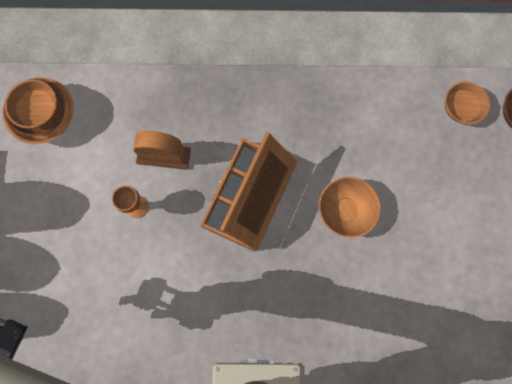

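The scene picture shows the half-open box around (255,195), with three pieces at (225,214), (254,201) and (278,184). The top view shows the box's left rim at (245,142) to (204,225) and the lid's free edge at (268,135) to (222,235). I'll enlarge both for corner pixels.

```bash
python3 - <<'E'
import cv2
for n,(x,y,w,h),k in(('scene',(180,112,148,144),5),('top',(190,125,120,130),4)):
    cv2.imwrite(f'pics/{n}0z.png',cv2.resize(cv2.imread(f'pics/{n}0.png')[y:y+h,x:x+w],None,fx=min(k,4.1 if n=='scene' else 4.5),fy=min(k,4.1 if n=='scene' else 4.5),interpolation=cv2.INTER_CUBIC))
E
```

```text
(no output)
```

View pics/scene0z.png

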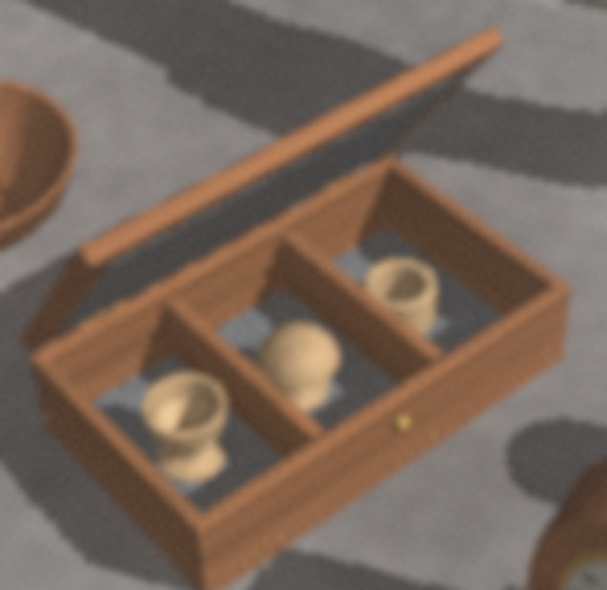

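View pics/top0z.png

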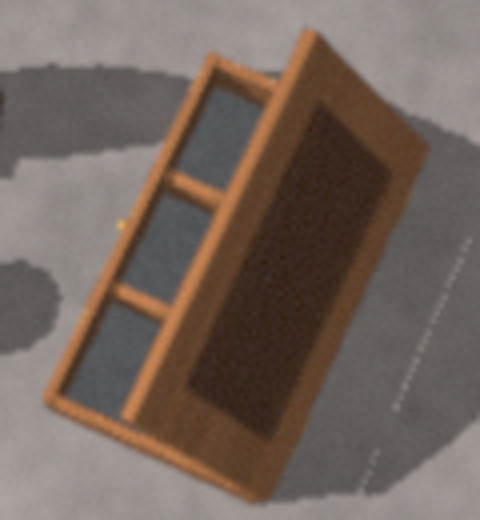

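Zoomed, the scene view shows the mushroom in the middle compartment: cap centre at about (301,350) in the crop, width 260–341. The egg cup is on its left and the ring on its right. Rim corners in the crop are (36,356), (395,160), (568,290) and (203,520). In the top crop the rim corners are (210,57) and (48,402). Next I fit the box pose.

```bash
cat > h.py <<'E'
import numpy as np
from scipy.spatial.transform import Rotation as R
from scipy.optimize import least_squares
CAM={'scene':(378.845,259.056,189.095,[1.11522349,0.3202418,0.69562405],[0.19199242,0.32598634,0.78320626,0.49341643]),
'top':(473.969,250.147,192.141,[0.31957466,0.02465638,1.32972345],[0.06713169,-0.07021719,-0.70066317,0.70684794])}
def proj(n,P):
    f,cx,cy,o,q=CAM[n];p=R.from_quat(q).inv().apply(np.atleast_2d(P)-o)
    return np.c_[cx+f*p[:,0]/-p[:,2],cy-f*p[:,1]/-p[:,2]]
def ray(n,uv,z):
    f,cx,cy,o,q=CAM[n];d=R.from_quat(q).apply([(uv[0]-cx)/f,-(uv[1]-cy)/f,-1]);return o+d*(z-o[2])/d[2]
def zs(p): return (np.array(p)+.5)/4.1-.5+[180,112]
def zt(p): return (np.array(p)+.5)/4.5-.5+[190,125]
E
python3 - <<'E'
from h import *
S=zs([(36,356),(395,160),(568,290),(203,520)]);T=zt([(210,57),(48,402)])
for p in S: print('S',ray('scene',p,.062).round(3))
for p in T: print('T',ray('top',p,.062).round(3))
# box corners: +x = hinge. far end (large world x)= +y
B=np.array([(.08,.135,.062),(.08,-.135,.062),(-.08,-.135,.062),(-.08,.135,.062)])
def W(v,P): return R.from_euler('z',v[2]).apply(P)+[v[0],v[1],0]
# lid free edge: scene crop inner/top edges; top crop
def edge(th,s,t): # t offset from inner face outward
    return np.array([.08-.165*np.cos(th)+t*np.sin(th),s*.135,.062+.165*np.sin(th)+t*np.cos(th)])
def res(v):
    L=lambda n,s,t:proj(n,W(v,edge(v[3],s,t)))
    return np.r_[proj('scene',W(v,B))-S, proj('top',W(v,B[[3,2]]))-T, L('top',1,.012)-zt([(310,30)]), L('top',-1,0)-zt([(126,415)]),L('scene',1,0)-zs([(92,264)]),L('scene',-1,0)-zs([(498,45)])].ravel()
r=least_squares(res,[.55,.05,-2,1.]);v=r.x;print(v,r.fun.reshape(-1,2).round(1).tolist())
print('hinge_mid',W(v,[[.08,0,.062]]),'lid_edge',W(v,edge(v[3],0,0)))
print('open edge',W(v,edge(1.85,0,0)))
for z in(.03,.034):
    p=ray('scene',zs((301,352)),z);print('mush',p,R.from_euler('z',-v[2]).apply(p-[v[0],v[1],0]))
for n,uv,z in(('bowl top',(349,208),.06),('clock',(162,150),.1),('gob',(127,198),.14)):print(n,ray('top',uv,z))
E
```

```text
S [ 0.658 -0.099  0.062]
S [0.418 0.013 0.062]
S [0.483 0.153 0.062]
S [0.718 0.042 0.062]
T [0.725 0.06  0.062]
T [0.508 0.154 0.062]
[ 0.57648627  0.03089282 -1.99379773  0.96302304] [[-1.5, 2.7], [-0.4, 0.5], [2.3, 1.6], [-0.6, 6.1], [4.2, -2.5], [-2.1, 8.0], [8.7, -2.1], [-0.5, 9.1], [0.2, 4.4], [3.4, 1.8]]
hinge_mid [[ 0.54364634 -0.04205606  0.062     ]] lid_edge [0.58232429 0.04386108 0.19745206]
open edge [ 0.52497996 -0.08352055  0.22061041]
mush [0.56628157 0.01999742 0.03      ] [ 0.01412412 -0.00483271  0.03      ]
mush [0.56958038 0.02180171 0.034     ] [ 0.0111247  -0.00256532  0.034     ]
bowl top [ 0.52838991 -0.24866027  0.06      ]
clock [0.67518358 0.25824489 0.1       ]
gob [0.53587998 0.33415045 0.14      ]
```

The top crop was scaled by 4, not 4.5, so I'm refitting.

```bash
sed -i 's/4\.5-/4.0-/' h.py
cat > fit.py <<'E'
from h import *
S=zs([(36,356),(395,160),(568,290),(203,520)]);T=zt([(210,57),(48,402)])
B=np.array([(.08,.135,.062),(.08,-.135,.062),(-.08,-.135,.062),(-.08,.135,.062)])
def W(v,P): return R.from_euler('z',v[2]).apply(P)+[v[0],v[1],0]
def edge(th,s,t):
    return np.array([.08-.165*np.cos(th)-t*np.sin(th)*-1,s*.135,.062+.165*np.sin(th)+t*np.cos(th)])
E
sed -i 's/-t\*np.sin(th)\*-1/-t*np.sin(th)/' fit.py
python3 - <<'E'
from fit import *
# outer face normal: lid direction (-cos,sin); outward normal when shut is +z: (sin,cos)
edge=lambda th,s,t:np.array([.08-.165*np.cos(th)+t*np.sin(th),s*.135,.062+.165*np.sin(th)+t*np.cos(th)])
for p in T: print('T',ray('top',p,.062).round(3))
def res(v):
    L=lambda n,s,t:proj(n,W(v,edge(v[3],s,t)))
    return np.r_[proj('scene',W(v,B))-S, proj('top',W(v,B[[3,2]]))-T, L('top',1,.012)-zt([(310,30)]), L('top',-1,0)-zt([(126,415)]),L('scene',1,0)-zs([(92,264)]),L('scene',-1,0)-zs([(498,45)])].ravel()
r=least_squares(res,[.55,.05,-2,1.],loss='soft_l1');v=r.x;print(v,r.fun.reshape(-1,2).round(1).tolist())
print('hinge_mid',W(v,[[.08,0,.062]]),'lid_edge',W(v,edge(v[3],0,0)),'lid_edge open',W(v,edge(1.85,0,0)))
for z in(.03,.034):
    p=ray('scene',zs((301,352)),z);print('mush',p,R.from_euler('z',-v[2]).apply(p-[v[0],v[1],0]))
from bench import observe
Rt=R.from_quat(observe()['ee_rot']);print('tool axes (cols)',Rt.as_matrix().round(3))
print('box x,y',R.from_euler('z',v[2]).as_matrix()[:,:2].T.round(3))
E
```

```text
T [0.721 0.044 0.062]
T [0.478 0.15  0.062]
[ 0.56852903  0.02512435 -1.98571437  0.96864106] [[-1.6, 0.0], [-1.6, -2.0], [1.0, -1.6], [-0.6, 2.5], [-0.0, -1.3], [-1.1, 0.2], [2.3, -0.0], [-1.0, 1.2], [-0.0, 0.8], [1.8, -1.3]]
hinge_mid [[ 0.53627984 -0.0480876   0.062     ]] lid_edge [0.57395468 0.03744161 0.19797926] lid_edge open [ 0.51794924 -0.08970163  0.22061041]
mush [0.56628157 0.01999742 0.03      ] [5.59789237e-03 9.97668608e-06 3.00000000e-02]
mush [0.56958038 0.02180171 0.034     ] [0.0026169  0.00230155 0.034     ]
tool axes (cols) [[-0.931  0.366 -0.   ]
 [ 0.366  0.931 -0.001]
 [-0.    -0.001 -1.   ]]
box x,y [[-0.403 -0.915 -0.   ]
 [ 0.915 -0.403  0.   ]]
```

>>> jog_arm(increments=[[0,[-4.4,-2.8,-1.0],[0,0,7.7]],[0,[-8.7,-5.6,-2],[0,0,15.4]],[0,[-13,-8.3,-2],[0,0,23.1]],[0,[-17.4,-11.1,-2],[0,0,30.8]],[0,[-21.8,-13.9,-2],[0,0,38.5]],[0,[-26.1,-16.7,-2],[0,0,46.2]],[0,[-30.5,-19.4,-2],[0,0,53.8]],[0,[-34.8,-22.2,-2],[0,0,61.5]],[0,[-39.2,-25,-2],[0,0,69.2]],[0,[-43.5,-27.8,-2],[0,0,76.9]],[0,[-47.9,-30.5,-2],[0,0,84.6]],[0,[-52.2,-33.3,-2],[0,0,92.3]]], newtons=10)

```text
clock: 1.3
position: [0.5811, 0.096, 0.2217]
ee_rot: [0.839, 0.544, 0.0, -0.0]
contact_force: [1.0, 0.8, 0.9]
grip_width: 0.0026
finger_force: 0.0
```

```bash
python3 - <<'E'
from fit import *
from bench import observe
s=observe();v=[.5685,.0251,-1.9857]
print(s['clock'],s['position'],R.from_quat(s['ee_rot']).as_matrix().round(3),s['contact_force'],s['grip_width'])
print('local',R.from_euler('z',-v[2]).apply(s['position']-[v[0],v[1],0]))
E
```

```text
1.3 [0.58110444 0.09597987 0.22165137] [[ 0.408  0.913 -0.   ]
 [ 0.913 -0.408  0.   ]
 [ 0.    -0.    -1.   ]] [1.02490469 0.83465811 0.89798859] 0.0026055108145758483
local [-0.06994695 -0.01703679  0.22165137]
```

>>> jog_arm(increments=[[0,[0,0,1],[0,0,0]],[0,[0,0,2],[0,0,0]],[0,[0,0,3],[0,0,0]],[0,[0,0,4],[0,0,0]],[0,[-0.7,0,4],[0,0,0]],[0,[-1.4,0,4],[0,0,0]],[0,[-2,0,4],[0,0,0]],[0,[-2.5,0,4],[0,0,0]],[0,[-3,0,4],[0,0,0]],[0,[-3.5,0,4],[0,0,0]],[0,[-4,0,4],[0,0,0]],[0,[-4.5,0,4],[0,0,0]]])

```text
clock: 2.5
position: [0.5621, 0.0561, 0.1818]
ee_rot: [0.838, 0.546, 0.0, -0.0]
contact_force: [0.4, 1.2, -0.9]
grip_width: 0.0008
finger_force: 0.0
```

>>> jog_arm(increments=[[0,[-0.4,0,0],[0,0,0]],[0,[-0.8,0,-0.1],[0,0,0]],[0,[-1.2,0,-0.3],[0,0,0]],[0,[-1.6,0,-0.5],[0,0,0]],[0,[-2,0,-0.6],[0,0,0]],[0,[-2.4,0,-0.8],[0,0,0]],[0,[-2.8,0,-1],[0,0,0]],[0,[-3.2,0,-1.1],[0,0,0]],[0,[-3.6,0,-1.2],[0,0,0]],[0,[-4,0,-1.3],[0,0,0]],[0,[-4.5,0,-1.4],[0,0,0]],[0,[-5,0,-1.5],[0,0,0]]])

```text
clock: 3.7
position: [0.5419, 0.0104, 0.1968]
ee_rot: [0.838, 0.546, -0.0, -0.0]
contact_force: [0.4, 0.0, 0.6]
grip_width: 0.0003
finger_force: 0.0
```

```bash
python3 - <<'E'
from bench import capture
import cv2
I=[capture(n)['image'][:,:,::-1] for n in('scene','top')]
a=cv2.resize(I[0][60:260,150:350],(400,400),interpolation=3);b=cv2.resize(I[1][100:300,160:360],(400,400),interpolation=3)
cv2.imwrite('pics/p1.png',cv2.hconcat([a,b]))
E
```

```text
(no output)
```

View pics/p1.png

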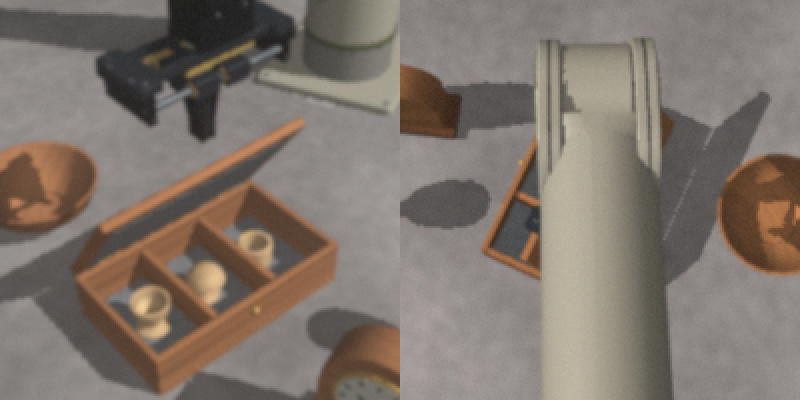

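The picture shows the lid unmoved and the fingertips at about scene pixel (252,129), apparently above and behind its free edge. I'll compare that with the projection of the reported TCP.

```bash
python3 - <<'E'
from fit import *
from bench import observe,capture
s=observe();print(s['position'],s['q'].round(3),s['contact_force'].round(2))
print('proj now',proj('scene',s['position']))
c=capture('scene');print(c['origin'],c['orientation'],c['fx'])
print('robot base proj',proj('scene',[[0,0,0]]),proj('top',[[0,0,0]]))
for z in(.1,.15,.2,.25,.3):print(z,ray('scene',(252,129),z).round(3))
E
```

```text
[0.54194557 0.00980249 0.19695339] [-0.569  0.153  0.52   1.715 -0.079  1.294 -0.448] [ 0.54 -0.07  0.22]
proj now [[251.37534502 135.23348124]]
[1.11522349 0.3202418  0.69562405] [0.19199242 0.32598634 0.78320626 0.49341643] 378.84478196442154
robot base proj [[322.6001932   91.97536073]] [[255.90677641 409.80441226]]
0.1 [ 0.406 -0.061  0.1  ]
0.15 [ 0.466 -0.029  0.15 ]
0.2 [0.525 0.003 0.2  ]
0.25 [0.585 0.035 0.25 ]
0.3 [0.644 0.067 0.3  ]
```

```bash
python3 - <<'E'
from fit import *
from bench import capture
import cv2
a=cv2.imread('pics/scene0.png').astype(int);c=capture('scene')['image'][:,:,::-1];cv2.imwrite('pics/s1.png',c);c=c.astype(int)
for u in(248,251,254): print(u,[int(x) for x in c[110:160,u,2]])
# lid edge strip: red-blue contrast columns
for u in(215,240,260,285):
    for n,I in(('0',a),('1',c)): print(u,n,[int(x) for x in (I[118:185,u,2]-I[118:185,u,0])])
edge=lambda th,s,t:np.array([.08-.165*np.cos(th)+t*np.sin(th),s*.135,.062+.165*np.sin(th)+t*np.cos(th)])
v=[.5685,.0251,-1.9857]
for th in(.8,.9,.97,1.05):print(th,[proj('scene',W(v,edge(th,s,t))).round(1).tolist() for s in(1,-1) for t in(0,.012)])
E
```

```text
248 [45, 43, 40, 40, 41, 40, 45, 41, 39, 41, 39, 43, 40, 43, 40, 41, 42, 48, 70, 96, 116, 129, 131, 134, 136, 138, 138, 139, 141, 143, 143, 146, 145, 142, 144, 151, 166, 180, 188, 190, 182, 159, 127, 98, 84, 80, 78, 76, 74, 76]
251 [42, 45, 43, 42, 46, 45, 45, 50, 48, 46, 46, 44, 47, 45, 45, 48, 46, 45, 45, 55, 77, 109, 127, 136, 138, 139, 138, 140, 141, 143, 142, 143, 143, 146, 157, 174, 185, 190, 186, 170, 141, 112, 91, 83, 77, 76, 76, 76, 76, 76]
254 [46, 49, 46, 48, 50, 51, 52, 50, 47, 51, 51, 52, 52, 50, 53, 49, 53, 55, 67, 94, 121, 135, 139, 141, 139, 140, 139, 139, 140, 144, 140, 140, 145, 162, 181, 191, 190, 176, 149, 120, 98, 87, 78, 75, 76, 74, 75, 76, 74, 86]
215 0 [6, 5, 5, 5, 5, 5, 5, 7, 6, 7, 8, 8, 7, 9, 8, 8, 7, 7, 7, 7, 8, 8, 8, 8, 8, 8, 8, 8, 8, 9, 7, 8, 8, 9, 9, 8, 10, 9, 9, 8, 9, 8, 9, 12, 21, 47, 74, 89, 92, 92, 86, 72, 46, 23, 10, 6, 5, 3, 5, 4, 5, 4, 7, 17, 42, 65, 80]
215 1 [7, 8, 6, 7, 8, 7, 7, 6, 8, 8, 7, 7, 7, 7, 8, 8, 7, 7, 7, 8, 9, 7, 8, 8, 8, 9, 10, 8, 9, 8, 9, 9, 9, 8, 8, 7, 8, 10, 9, 10, 9, 9, 10, 11, 23, 48, 75, 89, 93, 94, 89, 73, 47, 23, 9, 5, 5, 4, 
[... 1111 characters left out ...]
, 7, 9, 9, 7, 7, 9, 14, 28, 48, 65, 66, 56, 42, 37, 37, 37, 36, 38, 38, 37, 37, 37, 39, 39, 38, 32, 24, 19, 28, 43, 54, 55, 59, 62, 65, 62]
285 1 [7, 7, 8, 7, 8, 7, 9, 23, 54, 83, 96, 100, 95, 81, 49, 24, 9, 3, 5, 9, 14, 12, 11, 9, 8, 8, 8, 8, 9, 8, 8, 8, 8, 7, 9, 7, 9, 13, 29, 49, 65, 66, 56, 43, 38, 39, 37, 39, 38, 37, 39, 38, 36, 39, 40, 38, 33, 24, 19, 29, 44, 53, 58, 59, 64, 66, 63]
0.8 [[[209.5, 189.3]], [[206.5, 183.8]], [[309.2, 132.0]], [[306.7, 127.2]]]
0.9 [[[205.2, 181.8]], [[201.9, 176.4]], [[305.6, 125.5]], [[302.8, 120.9]]]
0.97 [[[202.0, 176.7]], [[198.6, 171.4]], [[302.8, 121.2]], [[299.8, 116.7]]]
1.05 [[[198.2, 171.0]], [[194.8, 165.9]], [[299.5, 116.3]], [[296.3, 112.1]]]
```

```bash
python3 - <<'E'
from fit import *
from bench import observe
import cv2
s=observe();Rt=R.from_quat(s['ee_rot']);p=s['position']
I=cv2.imread('pics/s1.png');x0,y0,k=180,60,4.0
Z=cv2.resize(I[y0:y0+140,x0:x0+150],None,fx=k,fy=k,interpolation=3)
for dz,col in((0,(0,255,0)),(.025,(0,255,255))):
    C=[proj('scene',p+[0,0,dz]+Rt.apply([a,b,z]))[0] for z in(0,-.07) for a,b in((-.0095,-.015),(-.0095,.015),(.0095,.015),(.0095,-.015))]
    print(dz,np.round(C,1).tolist())
    for q in(C[:4],C[4:]): cv2.polylines(Z,[np.int32((np.array(q)+.5-[x0,y0])*k)],True,col,1)
cv2.imwrite('pics/f1.png',Z)
E
```

```text
0 [[254.3, 130.6], [243.5, 136.3], [249.1, 140.4], [259.9, 134.6], [253.3, 102.9], [241.8, 108.4], [247.7, 112.4], [259.3, 106.7]]
0.025 [[254.0, 121.1], [242.9, 126.7], [248.6, 130.8], [259.7, 125.1], [252.9, 92.1], [241.1, 97.5], [247.2, 101.5], [259.0, 95.9]]
```

View pics/f1.png

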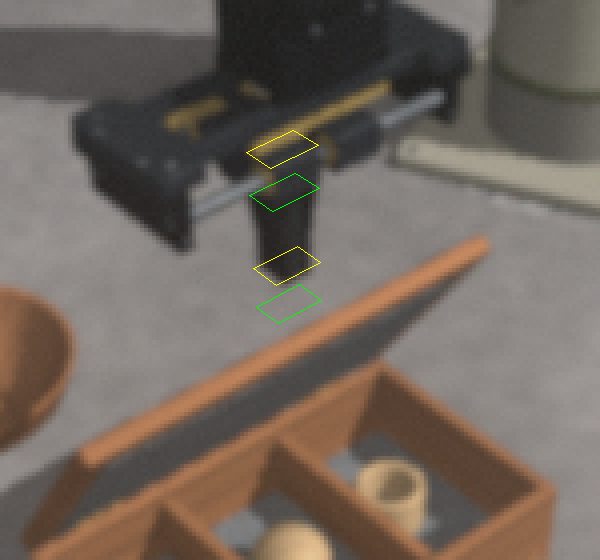

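Overlay: the green outline is the reported fingertip and the yellow one is 25 mm higher. The real tip, at crop (287,283), matches yellow. So the tip is really about 25 mm higher than reported and passed over the lid without moving it. I'll go back and approach lower, at a height that is safe under either reading.

>>> jog_arm(increments=[[0,[0,0,-1.5],[0,0,0]],[0,[2,0.5,-1.5],[0,0,0]],[0,[4,1,-1.5],[0,0,0]],[0,[6,1.5,-1.5],[0,0,0]],[0,[8,1.8,-1.5],[0,0,0]],[0,[9.5,1.8,-1.5],[0,0,0]],[0,[9.5,1.8,0],[0,0,0]],[0,[9.5,1.8,1.5],[0,0,0]],[0,[9.5,1.8,3],[0,0,0]],[0,[9.5,1.8,4.2],[0,0,0]],[0,[9.5,1.8,4.7],[0,0,0]],[0,[9.5,1.8,4.7],[0,0,0]]])

```text
clock: 5.1
position: [0.5963, 0.09, 0.1489]
ee_rot: [0.838, 0.546, -0.001, -0.0]
contact_force: [0.0, 0.2, -0.2]
grip_width: 0.0004
finger_force: 0.0
```

```bash
python3 - <<'E'
from fit import *
from bench import observe,capture
import cv2
s=observe();Rt=R.from_quat(s['ee_rot']);p=s['position'];v=[.5685,.0251,-1.9857]
print(s['clock'],p,s['contact_force'].round(2),'local',R.from_euler('z',-v[2]).apply(p-[v[0],v[1],0]))
I=capture('scene')['image'][:,:,::-1].copy();cv2.imwrite('pics/s2.png',I);x0,y0,k=180,60,4.0
Z=cv2.resize(I[y0:y0+140,x0:x0+150],None,fx=k,fy=k,interpolation=3)
for dz,col in((0,(0,255,0)),(.025,(0,255,255))):
    C=[proj('scene',p+[0,0,dz]+Rt.apply([a,b,z]))[0] for z in(0,) for a,b in((-.0095,-.015),(-.0095,.015),(.0095,.015),(.0095,-.015))]
    cv2.polylines(Z,[np.int32((np.array(C)+.5-[x0,y0])*k)],True,col,1)
cv2.imwrite('pics/f2.png',Z)
E
```

```text
5.1 [0.59632379 0.09003721 0.14887464] [ 0.    0.24 -0.22] local [-0.07064345 -0.00071322  0.14887464]
```

View pics/f2.png

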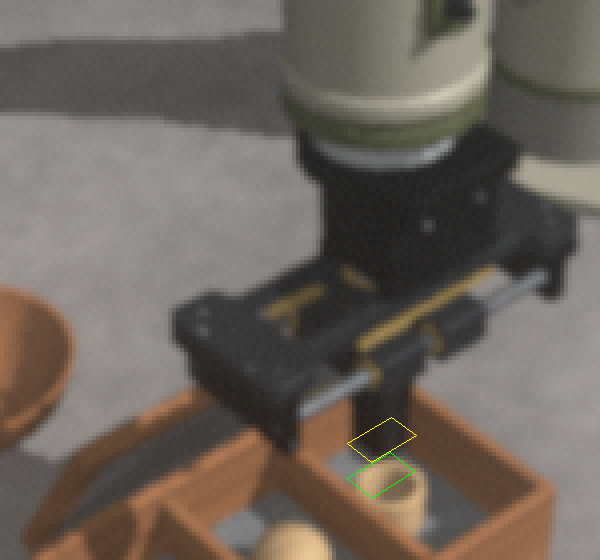

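The fingertips, at crop (385,458), are again about 25 mm above the reported point (green), and in front of the lid. Now a gentle push.

>>> jog_arm(increments=[[0,[-0.8,0,0],[0,0,0]],[0,[-1.6,0,0],[0,0,0]],[0,[-2.4,0,0],[0,0,0]],[0,[-3.2,0,0],[0,0,0]],[0,[-3.8,0,0],[0,0,0]],[0,[-4.3,0,0],[0,0,0]],[0,[-4.7,0,0],[0,0,0]],[0,[-5.1,0,0],[0,0,0]],[0,[-5.5,0,0],[0,0,0]],[0,[-5.9,0,-0.1],[0,0,0]],[0,[-6.3,0,-0.2],[0,0,0]]])

```text
clock: 6.25
position: [0.5714, 0.0327, 0.1519]
ee_rot: [0.837, 0.546, 0.0, -0.0]
contact_force: [1.2, 3.7, 1.7]
grip_width: 0.0005
finger_force: 1.6
```

>>> jog_arm(increments=[[0,[-0.5,0,-0.2],[0,0,0]],[0,[-1,0,-0.4],[0,0,0]],[0,[-1.5,0,-0.6],[0,0,0]],[0,[-2,0,-0.8],[0,0,0]],[0,[-2.5,0,-1],[0,0,0]],[0,[-3,0,-1.2],[0,0,0]],[0,[-3.5,0,-1.4],[0,0,0]],[0,[-4,0,-1.6],[0,0,0]],[0,[-4.5,0,-1.8],[0,0,0]],[0,[-5,0,-2],[0,0,0]],[0,[-5.5,0,-2.1],[0,0,0]],[0,[-6,0,-2.2],[0,0,0]]])

```text
clock: 7.45
position: [0.5471, -0.0225, 0.1738]
ee_rot: [0.838, 0.546, 0.0, -0.0]
contact_force: [0.9, 1.4, -1.5]
grip_width: 0.0008
finger_force: 0.6
```

>>> jog_arm(increments=[[0,[-0.4,0,0],[0,0,0]],[0,[-0.8,0,0],[0,0,0]],[0,[-1.2,0,0],[0,0,0]],[0,[-1.6,0,0],[0,0,0]],[0,[-2,0,0],[0,0,0]],[0,[-2.4,0,0],[0,0,0]],[0,[-2.8,0,0],[0,0,0]],[0,[-3.2,0,0.1],[0,0,0]],[0,[-3.6,0,0.2],[0,0,0]]])

```text
clock: 8.35
position: [0.5326, -0.0554, 0.1718]
ee_rot: [0.838, 0.546, 0.0, -0.0]
contact_force: [0.3, 1.0, 0.7]
grip_width: 0.0005
finger_force: 0.6
```

```bash
python3 - <<'E'
from bench import capture
import cv2
I=capture('scene')['image'][:,:,::-1]
cv2.imwrite('pics/s3.png',cv2.resize(I[60:260,150:350],(600,600),interpolation=3))
E
```

```text
(no output)
```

View pics/s3.png

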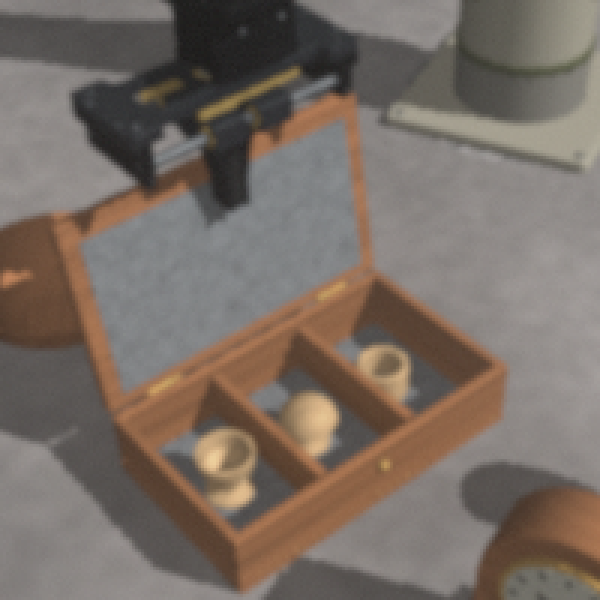

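The lid is now near or past upright, with the fingertips on its inner face at (235,200). I'll keep going slowly until it meets the stop.

>>> jog_arm(increments=[[0,[-0.3,0,0],[0,0,0]],[0,[-0.6,0,0],[0,0,0]],[0,[-0.9,0,0],[0,0,0]],[0,[-1.2,0,0],[0,0,0]],[0,[-1.5,0,0],[0,0,0]],[0,[-1.7,0,0],[0,0,0]],[0,[-1.9,0,0],[0,0,0]]])

```text
clock: 9.1
position: [0.5255, -0.0714, 0.1718]
ee_rot: [0.837, 0.547, 0.001, -0.0]
contact_force: [4.0, 6.7, -2.0]
grip_width: 0.0004
finger_force: 4.1
```

>>> jog_arm(increments=[[0,[-0.1,0,0],[0,0,0]],[0,[-0.2,0,0],[0,0,0]],[0,[-0.2,0,0],[0,0,0]],[0,[-0.2,0,0],[0,0,0]]])

```text
clock: 9.5
position: [0.5254, -0.0715, 0.1718]
ee_rot: [0.837, 0.547, 0.002, -0.001]
contact_force: [4.3, 9.1, -3.7]
grip_width: 0.0007
finger_force: 4.7
```

The position has stalled and the force is up to 10 N, so the lid is at its stop. I'll back off, then fix the fingertip height bias by touching the box's front rim (62 mm) gently, since the pointing height matters to a few millimetres.

>>> jog_arm(increments=[[0,[1,0,0],[0,0,0]],[0,[3.5,0,0],[0,0,0]],[0,[6.5,0,0],[0,0,0]],[0,[9.5,0,0],[0,0,0]],[0,[12.5,0,0],[0,0,0]],[0,[15.5,0,0],[0,0,0]],[0,[18.5,0,0],[0,0,0]],[0,[18.5,0,3],[0,0,0]],[0,[18.5,0,6],[0,0,0]],[0,[18.5,0,9],[0,0,0]],[0,[18.5,0,11],[0,0,0]],[0,[18.5,0,11],[0,0,0]]])

```text
clock: 10.7
position: [0.5968, 0.0946, 0.0588]
ee_rot: [0.838, 0.546, -0.003, -0.001]
contact_force: [-0.4, 1.3, -0.0]
grip_width: 0.0004
finger_force: 0.0
```

```bash
python3 - <<'E'
from fit import *
from bench import observe,capture
import cv2
s=observe();p=s['position'];v=[.5685,.0251,-1.9857]
print(s['clock'],p,s['contact_force'].round(2),'local',R.from_euler('z',-v[2]).apply(p-[v[0],v[1],0]))
A,B_=[capture(n)['image'][:,:,::-1] for n in('scene','top')]
cv2.imwrite('pics/s4.png',A);cv2.imwrite('pics/t4.png',B_)
a=cv2.resize(A[130:260,180:330],(0,0),fx=4,fy=4,interpolation=3);b=cv2.resize(B_[110:260,180:230],(0,0),fx=520/150,fy=520/150,interpolation=3)
Z=cv2.hconcat([a,b])
print('proj',proj('scene',p),proj('scene',p+[0,0,.023]))
cv2.imwrite('pics/f4.png',Z);print(Z.shape)
E
```

```text
10.7 [0.5967751  0.09455917 0.05876819] [-0.43  1.31 -0.03] local [-0.07496366 -0.00212301  0.05876819]
proj [[276.19921564 207.91893961]] [[276.31782287 200.96935554]]
(520, 773, 3)
```

View pics/f4.png

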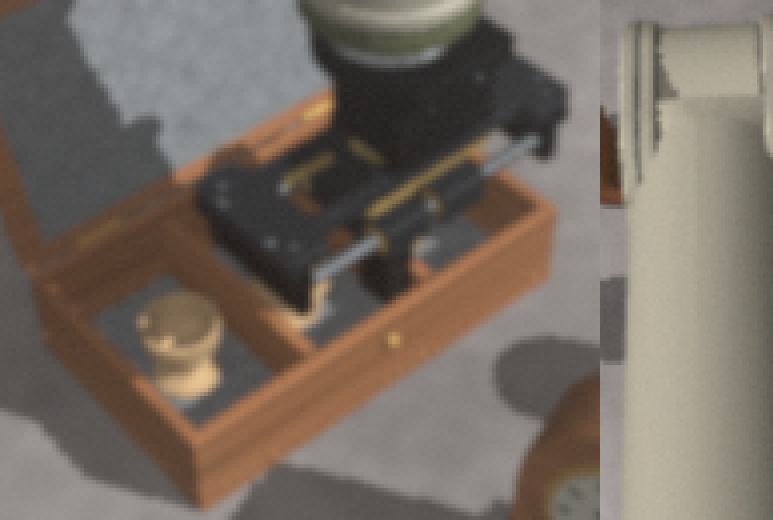

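The fingertips, at crop (385,298), show just above the inner edge of the front rim. That matches a true height of about 0.08 m, where the arm reports 0.059. Now a slow descent for a feather touch on the rim.

>>> jog_arm(increments=[[0,[0,0,0.4],[0,0,0]],[0,[0,0,0.8],[0,0,0]],[0,[0,0,1.1],[0,0,0]],[0,[0,0,1.3],[0,0,0]],[0,[0,0,1.4],[0,0,0]]])

```text
clock: 11.3
position: [0.5988, 0.095, 0.0476]
ee_rot: [0.838, 0.546, -0.0, -0.0]
contact_force: [0.8, 0.3, -0.5]
grip_width: 0.0006
finger_force: 0.0
```

>>> jog_arm(increments=[[0,[0,0,0.1],[0,0,0]],[0,[0,0,0.2],[0,0,0]],[0,[0,0,0.3],[0,0,0]],[0,[0,0,0.4],[0,0,0]]])

```text
clock: 11.7
position: [0.5989, 0.095, 0.0437]
ee_rot: [0.838, 0.546, 0.0, -0.0]
contact_force: [0.5, 0.4, -0.3]
grip_width: 0.0002
finger_force: 0.0
```

>>> jog_arm(increments=[[0,[0,0,0.1],[0,0,0]],[0,[0,0,0.2],[0,0,0]],[0,[0,0,0.3],[0,0,0]]])

```text
clock: 12.0
position: [0.5989, 0.095, 0.0416]
ee_rot: [0.838, 0.546, 0.0, -0.0]
contact_force: [-7.6, 0.0, 17.4]
grip_width: 0.0005
finger_force: 8.4
```

The touch came at reported z ≈ 0.042 against a true 0.062, so the true tip height is the reported one plus 20 mm. I'll lift off and refine the mushroom position numerically.

>>> jog_arm(increments=[[0,[0,0,-1],[0,0,0]],[0,[0,0,-3],[0,0,0]],[0,[0,0,-5],[0,0,0]],[0,[0,0,-7],[0,0,0]],[0,[3,0,-10],[0,0,0]],[0,[7,0,-13],[0,0,0]],[0,[11,0,-16],[0,0,0]],[0,[15,0,-18],[0,0,0]],[0,[19,0,-18],[0,0,0]],[0,[23,0,-18],[0,0,0]],[0,[23,0,-18],[0,0,0]]])

```text
clock: 13.1
position: [0.6907, 0.3122, 0.2182]
ee_rot: [0.836, 0.549, -0.001, -0.001]
contact_force: [0.3, -0.0, -0.7]
grip_width: 0.0005
finger_force: 0.0
```

```bash
python3 - <<'E'
from fit import *
from bench import observe,capture
import cv2
s=observe();p=s['position'];v=[.5685,.0251,-1.9857]
print(s['clock'],p,s['contact_force'].round(2),'local',R.from_euler('z',-v[2]).apply(p-[v[0],v[1],0]))
for n in('scene','top'):
    I=capture(n)['image'][:,:,::-1].copy();cv2.imwrite(f'pics/{n}5.png',I)
    q=proj(n,[[.567,.021,.034]])[0];print(n,'expected',q)
    h=I.astype(int)
    m=((h[:,:,1]>125)&(h[:,:,2]-h[:,:,0]>25)).astype(np.uint8)
    N,l,st,ce=cv2.connectedComponentsWithStats(m)
    for i in range(1,N):
        if st[i,4]>25 and abs(ce[i]-q).max()<60: print(st[i],ce[i])
    x,y=q.round().astype(int)
    for r in range(y-14,y+18,2): print(r,' '.join('%3d,%2d'%(h[r,c,1],h[r,c,2]-h[r,c,0]) for c in range(x-14,x+15,2)))
E
```

```text
13.1 [0.69071626 0.31217525 0.21822108] [ 0.35 -0.03 -0.67] local [-0.31198398 -0.0038737   0.21822108]
scene expected [253.22123945 196.66194042]
[ 172   89  148  156 2048] [236.23730469 145.72705078]
[259 175  28  22 248] [276.96774194 183.33467742]
[246 191  17  25 294] [254.06462585 201.18707483]
[259 190  46  31  85] [279.51764706 206.56470588]
[230 220   5   7  30] [231.83333333 223.06666667]
183 115,80 114,77  87,56  77,38  85,21  84,16  75,28  75,38  73,42  75,45  76,45  77,47  82,50 102,68 120,84
185 117,81 108,69  83,34  83,13  88, 6  88, 4  87, 8  80,22  73,36  71,42  75,43  75,47  78,46  79,48  94,63
187 121,54 121,22  98, 6  92, 4  89, 5  89, 5  90, 4  87, 7  81,21  71,35  70,41  72,44  74,47  76,48  78,48
189 134, 6 140, 0 130, 0 107, 1  89, 4  92, 8  95,13  98,14  95,13  82,20  71,33  72,39  74,44  75,46  77,47
191 141,-3 138,-1 143,-3 126, 1 103,19 116,41 138,56 151,63 148,58 130,42  94,25  73,32  70,42  72,43  77,45
193 139,-3 137,-2 138,-1 123,14 122,47 147,63 167,72 181,81 191,81 190,79 160,64 102,29  74,31  69,41  74,42
195 134,-2 130,-2 122, 9 112,41 137,59 159,6
[... 2430 characters left out ...]
,-4 111,-5  97,-5  92,-4  88,-3 107,-3
201  88,-4  89,-3  95,-4  88,-3  90,-4  89,-3 108, 1 144,-5 143,-5 141,-5 143,-4 138,-4 134,-7 140,-7 136,-7
203 110,56  94,18  96,-1  89,-4  87,-5  87,-4  92,-4  97,-5 112,-3 132,-4 139,-6 137,-7 142,-5 143,-4 135,-5
205 122,105 123,100 115,78  98,31  91, 0  90,-4  92, 1  90,-4  91,-3  89,-3 102,-3 132,-6 144,-7 144,-7 138,-5
207  93,72 110,92 121,104 124,105 113,80 101,29  90, 2  91,-2  89,-3  87,-2  89,-4  93,-4  94,-3 112,-4 143,-6
209 118, 9  98,43  93,67 107,89 118,100 122,104 118,84 104,49  93,11  88,-2  88,-5  90,-3  92,-5  89,-4  95,-4
211 137, 1 139, 2 120,11 107,31  94,61  98,85 117,101 122,109 124,98 110,54  90,10  86,-4  91,-3  90,-6  86,-2
```

```bash
python3 - <<'E'
from fit import *
from bench import observe
for z in(.03,.034,.04):print(z,ray('top',(248.2,191.7),z).round(4),ray('scene',(253.8,198.5),z).round(4))
s=observe();p=s['position'];Rt=R.from_quat(s['ee_rot'])
m=ray('top',(248.2,191.7),.034)*.7+ray('scene',(253.8,198.5),.034)*.3;print(m)
for z in(.12,.059):print(Rt.inv().apply(np.r_[m[:2],z]-p)*100)
print(np.degrees(Rt.as_rotvec()),Rt.as_matrix()[:,2])
E
```

```text
0.03 [0.5769 0.0255 0.03  ] [0.5685 0.0232 0.03  ]
0.034 [0.5761 0.0255 0.034 ] [0.5718 0.025  0.034 ]
0.04 [0.5749 0.0255 0.04  ] [0.5767 0.0276 0.04  ]
[0.57481982 0.02532508 0.034     ]
[-30.39598062   0.61290496  10.02311774]
[-30.38823674   0.61466221  16.12311257]
[ 1.50682172e+02  9.84150783e+01 -1.09820155e-01] [-7.74055851e-04 -1.04662621e-03 -9.99999153e-01]
```

Both cameras agree on the mushroom at (0.575, 0.026), with the cap 46–48 mm wide in the top view. I'll fly over it first and then come down.

>>> jog_arm(increments=[[0,[-3,0.1,0],[0,0,0]],[0,[-7,0.2,0],[0,0,0]],[0,[-11,0.3,0],[0,0,0]],[0,[-15,0.4,0],[0,0,0]],[0,[-19,0.5,0],[0,0,0]],[0,[-23,0.6,1],[0,0,0]],[0,[-26,0.6,3],[0,0,0]],[0,[-28.5,0.6,5],[0,0,0]],[0,[-30,0.6,7],[0,0,0]],[0,[-30.4,0.6,9],[0,0,0]],[0,[-30.4,0.6,11],[0,0,0]],[0,[-30.4,0.6,11.5],[0,0,0]]])

```text
clock: 14.4
position: [0.5728, 0.0235, 0.1045]
ee_rot: [0.838, 0.545, -0.001, -0.001]
contact_force: [-0.1, 0.4, 0.4]
grip_width: 0.0008
finger_force: 0.0
```

>>> jog_arm(increments=[[0,[0,0,1.2],[0,0,0]],[0,[0,0,2.4],[0,0,0]],[0,[0,0,3.4],[0,0,0]],[0,[0,0,4.2],[0,0,0]],[0,[0,0,4.5],[0,0,0]],[0,[0,0,4.6],[0,0,0]],[0,[0,0,4.6],[0,0,0]]])

```text
clock: 15.1
position: [0.5747, 0.0249, 0.0599]
ee_rot: [0.838, 0.546, 0.0, 0.0]
contact_force: [-0.5, 0.1, 0.3]
grip_width: 0.0006
finger_force: 0.0
```

```bash
python3 - <<'E'
from fit import *
from bench import observe,capture
import cv2
s=observe();p=s['position'];print(s['clock'],p,s['contact_force'].round(2),s['q'].round(2))
I=capture('scene')['image'][:,:,::-1].astype(int)
q=proj('scene',p+[0,0,.02])[0];print('tip',q,'cap top',proj('scene',[[.575,.026,.054]]))
x,y=q.round().astype(int)
for r in range(y-8,y+24,2): print(r,' '.join('%3d,%2d'%(I[r,c,1],I[r,c,2]-I[r,c,0]) for c in range(x-12,x+13,2)))
# lid far corners vs stop
a=cv2.imread('pics/scene5.png').astype(int)
v=[.5685,.0251,-1.9857]
for th in(1.75,1.8,1.85):
  e=lambda sg,t:W(v,np.array([.08-.165*np.cos(th)+t*np.sin(th),sg*.135,.062+.165*np.sin(th)+t*np.cos(th)]))
  print(th,proj('scene',e(1,0)),proj('scene',e(-1,0)))
print([int(z) for z in (a[80:110,255,2]-a[80:110,255,0])])
E
```

```text
15.1 [0.5747233  0.02491813 0.0598986 ] [-0.48  0.11  0.3 ] [-0.52  0.37  0.48  1.78 -0.19  1.04 -0.38]
tip [252.59719725 185.70756161] cap top [[253.3214598  193.72024931]]
178  96,51  93,66  64,42  33,12  34,10  38, 6  44, 8  43, 8  49,17  86,60 112,75 121,52 129,13
180  99,72  95,69  61,42  35,15  31,11  37,10  43, 7  43, 8  44,16  63,43  82,59 106,76 117,61
182 103,74  84,59  56,37  35,14  34,11  35,10  44, 8  47, 9  45,15  66,39  68,45  80,56 103,74
184  99,72  71,47  62,23  47, 9  34,11  34,11  41, 9  49, 8  47,15  64,38  66,44  67,44  77,53
186  98,45  79,14  75, 4  67, 2  49, 8  40,10  43, 9  50, 9  49,21  61,38  64,43  67,44  69,44
188 122, 4 101, 0  83, 1  76, 1  72, 4  52, 8  52, 7  70,10  66,24  61,37  61,40  65,43  67,42
190 126,-3 127,-2 106,-1  81, 7  88,18  99,34 106,40 107,30  90,17  68,22  62,35  64,40  65,43
192 127,-2 128,-1 121, 3 101,32 121,51 142,64 158,68 162,69 156,58 113,38  74,22  61,35  62,40
194 123,-1 118, 1 103,25 117,49 141,62 158,71 168,76 181,80 183,82 172,73 116,38  72,19  63,34
196 106, 0 104,16 102,44 126,55 143,64 158,70 171,76 183,81 190,81 190,
[... 199 characters left out ...]
 100,24  79, 3
202 112,79 103,61 102,48 117,51 140,62 158,71 174,77 185,81 185,81 180,80 140,52  84,10  81, 3
204 100,73 112,79 107,64 109,52 131,59 147,66 162,72 173,77 175,79 167,65 114,18  81, 3  82, 3
206  75,51  97,72 111,80 109,67 117,54 135,60 158,70 173,78 179,79 166,58 127, 5  98, 2  82, 3
208  67,45  75,51  96,71 110,81 118,73 142,67 173,77 187,81 185,80 158,47 121, 4  95, 2  81, 3
1.75 [[166.42564247 136.12570493]] [[266.55817177  89.02155137]]
1.8 [[164.57088065 134.96687772]] [[264.32419803  88.31052173]]
1.85 [[162.80491021 134.00158254]] [[262.14606056  87.77403816]]
[5, 6, 4, 5, 6, 5, 5, 6, 8, 23, 54, 81, 96, 96, 94, 90, 90, 89, 72, 41, 10, -4, -6, -4, -5, -4, -6, -5, -6, -5]
```

The tip is about 26 mm above the cap, centred and free of contact. From the stall position the lid angle works out at about 1.84, which is the stop. I'll hold still now.

>>> jog_arm(increments=[[0,[0,0,0],[0,0,0]],[0,[0,0,0],[0,0,0]],[0,[0,0,0],[0,0,0]],[0,[0,0,0],[0,0,0]],[0,[0,0,0],[0,0,0]],[0,[0,0,0],[0,0,0]],[0,[0,0,0],[0,0,0]],[0,[0,0,0],[0,0,0]],[0,[0,0,0],[0,0,0]],[0,[0,0,0],[0,0,0]],[0,[0,0,0],[0,0,0]],[0,[0,0,0],[0,0,0]]])

```text
clock: 16.35
position: [0.5745, 0.0249, 0.0597]
ee_rot: [0.838, 0.546, 0.0, -0.0]
contact_force: [0.5, -0.1, -0.1]
grip_width: 0.0006
finger_force: 0.0
```

>>> jog_arm(increments=[[0,[0,0,0],[0,0,0]],[0,[0,0,0],[0,0,0]],[0,[0,0,0],[0,0,0]],[0,[0,0,0],[0,0,0]],[0,[0,0,0],[0,0,0]],[0,[0,0,0],[0,0,0]],[0,[0,0,0],[0,0,0]],[0,[0,0,0],[0,0,0]],[0,[0,0,0],[0,0,0]],[0,[0,0,0],[0,0,0]],[0,[0,0,0],[0,0,0]],[0,[0,0,0],[0,0,0]]])

```text
clock: 17.55
position: [0.5745, 0.0249, 0.0597]
ee_rot: [0.838, 0.546, 0.0, -0.0]
contact_force: [0.5, 0.0, -0.4]
grip_width: 0.0005
finger_force: 0.0
```

>>> jog_arm(increments=[[0,[0,0,0],[0,0,0]],[0,[0,0,0],[0,0,0]],[0,[0,0,0],[0,0,0]],[0,[0,0,0],[0,0,0]],[0,[0,0,0],[0,0,0]],[0,[0,0,0],[0,0,0]]])

```text
clock: 18.15
position: [0.5745, 0.0249, 0.0598]
ee_rot: [0.838, 0.546, 0.0, -0.0]
contact_force: [0.4, -1.2, -0.4]
grip_width: 0.0006
finger_force: 0.0
```

```bash
python3 -c "
from bench import observe,sign_off
s=observe();print(s['clock'],s['position'],s['contact_force']);print(sign_off())"
```

```text
18.15 [0.57453037 0.02489685 0.05975394] [ 0.40749806 -1.22121794 -0.36912285]
the job is handed in; nothing more can be done
None
```

I handed the job in at 18.15 s: the lid is open against its stop, and the fingertips held still for 3 s about 26 mm above the middle of the mushroom's cap, allowing for a 20 mm error in the reported tip height that I calibrated by touching the box's front rim (about 17 N).

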